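# Walk the plaster mould round to the fence

### The arm

A 7-joint arm with a two-finger parallel gripper is mounted at the origin on the work surface. World frame = base frame: x ahead of the robot, y to its left, z up, the work surface at z = 0. Lengths are in m, angles in rad, forces in N, time in s.
With the tool pointing down it reaches from about 0.4 to 0.85 m from the base axis. Payload 4.5 kg.
Tool frame: the origin (TCP) lies on the centre line of the jaws, within the pads' length; the fingertips stand 14 mm ahead of it and the grasp point (between the pads) lies 5 mm behind it (nose_length is the distance from the TCP to the fingertips, in m); x points along the fingers, y is the direction in which the jaws open and shut, and the axes are right-handed (so a half turn about x gives the same grasp; the last joint's range is limited). The gripper opens to 88 mm and grips with 3 to 60 N. Pads are 18 mm wide; open, the fingers measure 123 mm over their backs; the gripper's body (75 mm by 187 mm) begins 45 mm behind the grasp point.
Start: joints at [1.348, 0.689, -0.195, 1.565, 0.157, 0.902, -0.215], TCP at [0.159, -0.605, 0.253] pointing down, gripper open.
Joint ranges: [-3.01, 3.01], [-0.46, 2.08], [-1.47, 1.51], [0.13, 2.56], [-1, 4.14], [0.04, 2.09], [-2.66, 2.66]. Speed limits (rad/s): [2.57, 2.57, 3.14, 3.14, 3.14, 3.14, 3.14].

### API

Orientations are given as a unit quaternion [x, y, z, w].
In Python, from plant import get_state, snapshot, camera_params, finish_job, boxes_of, silhouettes, spot_point, nose_length gives the robot as it stands.
- The arm moves only by the tool apply_moves, never from a script. Its arguments are lists of equal length, an entry for each row: "delta_pos": the shift along the tool's x, y, z in cm, a list of three; "yaw": the turn about the tool's x in rad; "gripper": the opening in per cent of the stroke, from 0 (shut) to 100 (fully open). A call has 1 to 10 rows; each row is the pose to reach, as a shift and turn from the pose measured when the call began, along the tool's axes at that moment; what a row does not reach only later rows make up. A row lasts 1/12 s, in which the tool goes at most 41.7 mm and 7.16 degrees, less where a joint would pass 70% of its speed; a pose out of reach is approached as far as the arm can. A call with a gripper value outside its range is refused whole. The fingers move at their own pace and stop on an object; "force" is the grip in N (left out, the last holds). Time passes only in rows, so rows that repeat a pose let the fingers close. It gives the time, the measured TCP pose, the force and the opening at its end, in the units of the state.
- get_state(): the state, without advancing time (a new reading comes with each control period).
- snapshot(name): name is "scene" or "top" or "wrist"; returns the picture (480x640x3 uint8, red, green, blue); there is no depth.
- camera_params(name): a dict with "fovy" (degrees; the focal length in pixels is half the picture's height over the tangent of half this angle, whatever the lens; pixels are square), "cx", "cy" (the principal point, pixels), "position" and "orientation" of the camera in the world. Camera axes: x right, y down, z forward; pixel columns grow to the right and rows downward; lengths in m; the calibration is good to about 2 mm. The wrist camera is an equidistant fisheye: a pixel r from the principal point sees the ray r / f radians off the axis. A picture is of the moment at which its call begins: read the wrist's pose just before it. camera_params takes no time and is no camera call; for the wrist camera it gives the pose at the moment of the call.
- finish_job(): hands the job in, once; it reports no verdict.
Trained networks look in the newest picture that a camera, given by its name, has taken for a name from the list of things; names that differ only in an ending like _2 or _b are one class to them, and where a whole thing is asked for, a point or a joint stands for the part that bears it (a point fixed in the world has none). Each returns a list of dicts, best first, with "score" (0 to 1); they miss things now and then, are a little off and sometimes report something else, mostly with a low value. They report only what shows in the picture. A call takes as long as a camera call. They do not tell look-alikes from the thing itself.
- boxes_of(thing, camera): "bbox" ([left, top, width, height] in pixels, round what is visible of it).
- silhouettes(thing, camera): "mask" (480x640 bool, what is visible of it) and "bbox" ([left, top, width, height] in pixels, round what is visible of it).
- spot_point(thing, camera): "pixel" ([column, row] in pixels: a listed point, or the origin of a listed thing).
The state is a dict: "clock": time; "q": joint angles; "qd": joint speeds; "joint_torque": joint torques, N m; "tool_pos": TCP position; "eef_rot": TCP orientation; "contact_force": force on the tool from outside, world axes, zero at the start; "moment": the same for the moment, N m; "opening": opening from 0.0 (shut) to 1.0 (fully open).
Only numpy, scipy, OpenCV 4.12 (cv2) and the standard library are available. Lean on these libraries where they do the work, as an engineer would, in place of code of your own. Each camera call takes 0.05 s, during which the arm holds its last target.

### The job

The heavy plaster half-mould stands askew in front of the aluminium fence. Pushing at its corners with the fingertips, walk it round on the table, never lifting or tipping it, until its open (hollowed) face is turned to the fence, and then push it up so that the whole open face sits square and flush against the fence. Plaster chips: no corner may run into the fence while the block is still clearly askew; leave all the other things where they are.

Things in the scene. Friction and masses are not known exactly. Their poses are not given: they have to be found in the camera images.
- mould: heavy white plaster half-mould, 0.85 to 1.4 kg, loose on the table: 90 mm deep (x), 130 wide (y), 50 high. Origin: centre of the underside, z up. +x points out of the open face (at x = +45 mm); plain back at x = -45, ends at y = +-65. Takes about 4 to 12 N to slide; pushed near a corner it turns and slides. At the start its +x is 0.6 to 1.1 rad counter-clockwise (from above) of the fence's +x.
- mould_face (a point): mid-width of the lower edge of the mould's open face, 45 mm from the mould's origin along its +x; same axes. The open face is hollow, with a pouring mouth 44 mm wide and 36 mm deep cut into the top edge: from above the block looks like a thick U, open on this side.
- fence_face (a point): mid-length of the fence's contact face, at table height. x points into the fence, square to its face and away from the robot; y runs along it (ends at +-150 mm). The mould is on the negative x side, its origin 150 to 175 mm before the face at the start.
- fence: straight aluminium fence bolted to the table beyond the mould: upright strip 300 mm long, 40 high, 10 thick, with a flat foot behind it. Origin and axes as fence_face. Fixed.
- cup: bystander: bisque drinking cup, 64 mm across, 58 high (mm). Origin: on its underside.
- wood_tool: bystander: flat wooden modelling tool lying down, 195 mm long, 12 thick (mm). Origin: on its underside.
- loop_tool: bystander: wooden-handled loop tool lying down, 180 mm long, 14 thick (mm). Origin: on its underside.
- whale_tail: bystander: bisque whale-tail sculpture standing on its stem, 68 mm across the foot, 135 high (mm). Origin: on its underside.
- glaze_jar: bystander: closed glaze jar, 60 mm across, 85 high (mm). Origin: on its underside.
- plug: bystander: small solid plaster plug, 45 x 45 x 35 high (mm). Origin: on its underside.
- rib: bystander: flat steel rib lying down, 90 x 50 x 5 (mm). Origin: on its underside.
- trim_cone: bystander: unglazed clay cone, 52 mm across, 60 high (mm). Origin: on its underside.
Mind the look-alikes: they are no part of the job. Of the things like the mould, leave any that is blue or purple; of the rest the larger one is meant.

How it is judged:
On the way:
1. the mould's open face is turned to within 0.26 rad of the fence (angle between the x axis of mould and the x axis of fence_face, either way round below 0.26 rad), for 0.1 s.
At the end, for the whole second after the job is handed in: The mould rests flat on the table, its open face towards the fence, parallel to it within 0.05 rad and within 5 mm of it, wholly on the fence's length (its middle within 85 mm of the fence's middle), at rest (x of mould_face in the frame of fence_face between -0.005 and 0.005 m and angle between the x axis of mould and the x axis of fence_face, either way round below 0.05 rad and y of mould_face in the frame of fence_face between -0.085 and 0.085 m and x of mould in the frame of fence_face below -0.035 m and height (world z) of mould below 0.005 m and angle between mould's own z axis and vertical below 0.04 rad and linear speed of mould below 0.01 m/s and angular speed of mould below 0.05 rad/s); the robot touches nothing.
It fails at once if the mould touches the fence while more than 0.26 rad (15 degrees) askew (contact force between mould and fence above 1 N and angle between the x axis of mould and the x axis of fence_face, either way round above 0.26 rad).
It fails at once if the mould is lifted (12 mm) or tipped (0.15 rad) (height (world z) of mould above 0.012 m or angle between mould's own z axis and vertical above 0.15 rad).
It fails at once if a bystander is moved by more than 20 mm (distance of any of cup, wood_tool, loop_tool, whale_tail, glaze_jar, plug, rib, trim_cone from where it was at the start of the episode above 0.02 m).
It also fails if it takes over 61 s, if anything falls off the work surface, if the arm or the gripper's body presses on something with over 40 N, if the wrist force passes 120 N, or if a joint passes its speed limit or range.

## Working session

There is one attempt and no reset: what is moved stays moved. The work goes in short steps, Python scripts to look and compute and a tool call to move; the robot and the scene stay as the last step left them, time stands still between calls to the robot, and variables do not carry over. Pictures are saved under pics/ and viewed, and the job is handed in when it is done.

Besides the shell and the picture viewer there is one more tool, called after "Request:" in YAML: its name, and indented under it one key for each argument. apply_moves: Moves the arm, as the interface text tells. Its arguments: {"type":"object","properties":{"delta_pos":{"type":"array"},"yaw":{"type":"array"},"gripper":{"type":"array"},"force":{"type":"number"}},"required":["delta_pos","yaw","gripper"]}

```bash
mkdir -p pics
python3 - <<'E'
from plant import *
import cv2
s=get_state();print({k:(v if isinstance(v,(int,float)) else [round(float(a),3) for a in v]) for k,v in s.items()}, nose_length if not callable(nose_length) else nose_length())
for c in ["scene","top"]:
    im=snapshot(c);cv2.imwrite(f"pics/{c}0.png",im[:,:,::-1]);print(c,camera_params(c))
    for t in ["mould","fence"]:
        print(t,[(r['bbox'],round(r['score'],2)) for r in boxes_of(t,c)])
    for t in ["mould","mould_face","fence_face"]:
        print(t,[(r['pixel'],round(r['score'],2)) for r in spot_point(t,c)])
E
ls
```

```text
{'clock': 0.0, 'q': [1.348, 0.69, -0.195, 1.566, 0.157, 0.903, -0.215], 'qd': [0.0, 0.001, 0.0, 0.0, -0.002, 0.001, 0.001], 'joint_torque': [-0.0, -52.757, -1.267, -15.343, -0.053, 0.007, 0.0], 'tool_pos': [0.159, -0.604, 0.252], 'eef_rot': [-0.701, -0.091, 0.701, -0.09], 'contact_force': [0.252, 0.184, 0.026], 'moment': [0.007, 0.011, -0.004], 'opening': 1.0003621649716294} 0.014
scene {'fovy': 45.30025476680523, 'cx': 316.14794650980207, 'cy': 250.34839722831472, 'position': array([ 1.57313761, -0.18100661,  0.70837949]), 'orientation': array([ 0.66175314,  0.56600749, -0.31403588, -0.3782853 ])}
mould [([305.6, 233.1, 61.2, 59.6], 0.98), ([113.2, 234.3, 61.0, 44.4], 0.95), ([145.1, 206.1, 52.0, 30.6], 0.92), ([208.9, 292.6, 20.1, 29.9], 0.73), ([212.0, 220.6, 45.9, 36.4], 0.7), ([275.1, 288.1, 152.9, 58.9], 0.38)]
fence [([278.2, 291.9, 149.5, 53.0], 0.62)]
mould [([233.7, 244.8], 0.9), ([175.0, 227.9], 0.86), ([147.1, 265.1], 0.81), ([335.4, 267.7], 0.66)]
mould_face [([173.9, 229.4], 0.88), ([350.1, 273.7], 0.86), ([243.4, 242.1], 0.83), ([143.8, 274.1], 0.69)]
fence_face [([346.8, 316.4], 0.97), ([478.3, 284.4], 0.57)]
top {'fovy': 47.176804531275295, 'cx': 319.04434160070207, 'cy': 239.46904419358088, 'position': array([ 0.27126576, -0.00605127,  1.17347278]), 'orientation': array([ 0.73356479, -0.67067807,  0.07621395, -0.07915207])}
mould [([265.2, 208.3, 73.0, 76.8], 0.87), ([465.7, 276.8, 71.7, 48.8], 0.61), ([444.6, 362.8, 59.8, 51.9], 0.61), ([380.1, 301.5, 43.9, 55.4], 0.6)]
fence [([245.3, 148.6, 137.0, 28.6], 0.81)]
mould [([470.8, 386.8], 0.87), ([301.3, 246.8], 0.84), ([397.4, 330.7], 0.58), ([495.4, 300.7], 0.58)]
mould_face [([384.7, 334.7], 0.84), ([286.1, 233.2], 0.71), ([492.3, 282.3], 0.71), ([465.4, 367.1], 0.62)]
fence_face [([307.9, 175.5], 0.9), ([300.5, 245.5], 0.74)]
pics
```

View pics/scene0.png

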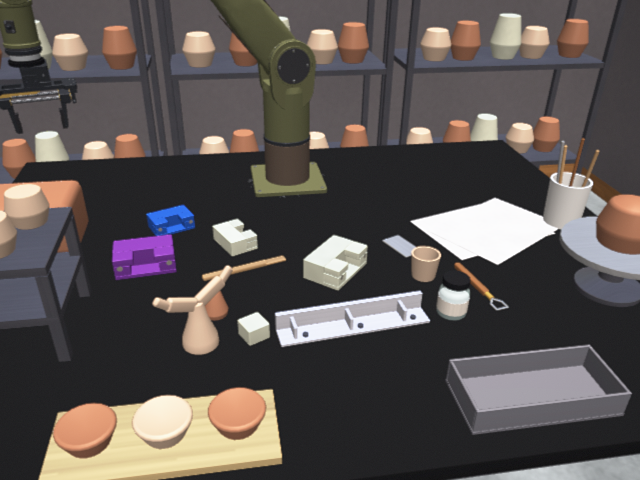

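View pics/top0.png

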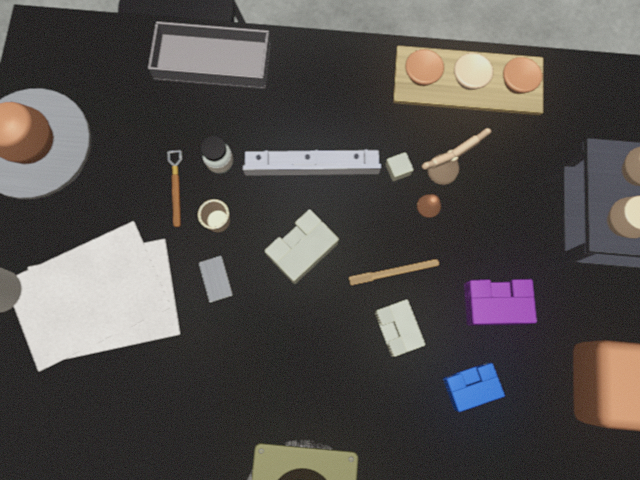

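```bash
cat > h.py <<'E'
import numpy as np,cv2
from scipy.spatial.transform import Rotation as R
from plant import *
class Cam:
    def __init__(s,n):
        p=camera_params(n);s.f=240/np.tan(np.radians(p['fovy'])/2);s.c=np.array([p['cx'],p['cy']])
        s.p=np.array(p['position']);s.R=R.from_quat(p['orientation']).as_matrix()
    def proj(s,P):
        q=(np.atleast_2d(P)-s.p)@s.R;return q[:,:2]/q[:,2:]*s.f+s.c
    def back(s,px,z=0):
        px=np.atleast_2d(px);d=np.c_[(px-s.c)/s.f,np.ones(len(px))]@s.R.T
        return s.p+d*((z-s.p[2])/d[:,2])[:,None]
def prism(x,y,th):
    c,s=np.cos(th),np.sin(th)
    U=np.array([[-45,-65],[45,-65],[45,65],[-45,65]])/1000.
    X=U@np.array([[c,s],[-s,c]])+[x,y]
    return np.r_[np.c_[X,np.zeros(4)],np.c_[X,np.full(4,.05)]]
def sil(cam,pose,up=4):
    P=cam.proj(prism(*pose));h=cv2.convexHull((P*up).astype(np.float32))
    return h
E
python3 - <<'E'
from h import *
c=Cam("top");im=snapshot("top")
for t in ["mould","fence"]:
    for r in silhouettes(t,"top"):print(t,r['bbox'],r['score'],r['mask'].sum())
a=cv2.resize(im[130:300,220:420],None,fx=4,fy=4,interpolation=cv2.INTER_CUBIC);
cv2.imwrite("pics/crop0.png",a[:600,:,::-1])
print(c.back([[302,246],[308,175.5]]))
sc=Cam("scene");im=snapshot("scene");a=cv2.resize(im[220:350,265:435],None,fx=4.4,fy=4.4,interpolation=cv2.INTER_CUBIC);cv2.imwrite("pics/crop1.png",a[:,:,::-1])
print(sc.back([[346.8,316.4]]))
E
```

```text
mould [264.2, 208.8, 72.4, 74.6] 0.89 2762
mould [445.0, 361.8, 58.6, 52.0] 0.85 1916
mould [378.5, 299.7, 46.0, 54.7] 0.75 1794
mould [465.5, 280.7, 69.7, 46.5] 0.72 2949
fence [245.1, 148.0, 137.7, 28.9] 0.77 3181
fence [200.3, 258.3, 33.4, 41.3] 0.17 949
[[0.51550688 0.04639698 0.        ]
 [0.67781258 0.04843387 0.        ]]
[[ 6.77626993e-01  3.73879643e-02 -1.11022302e-16]]
```

View pics/crop0.png

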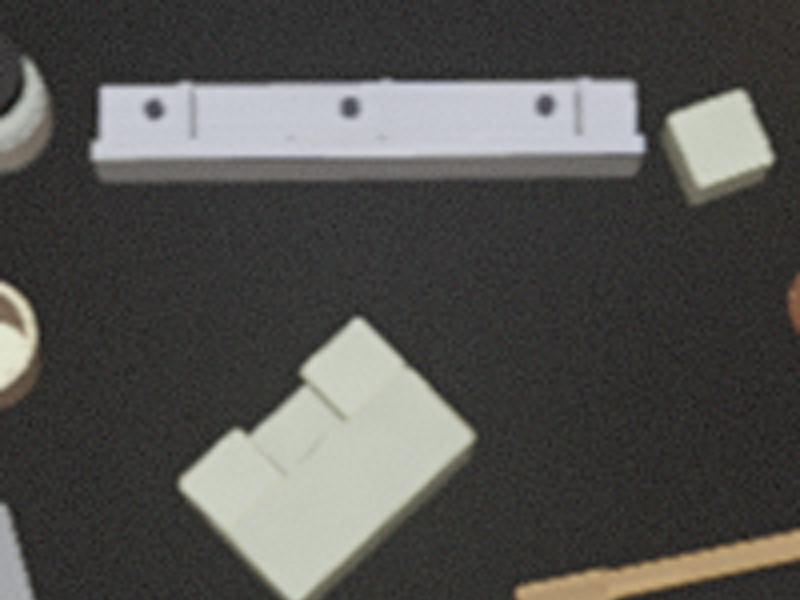

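View pics/crop1.png

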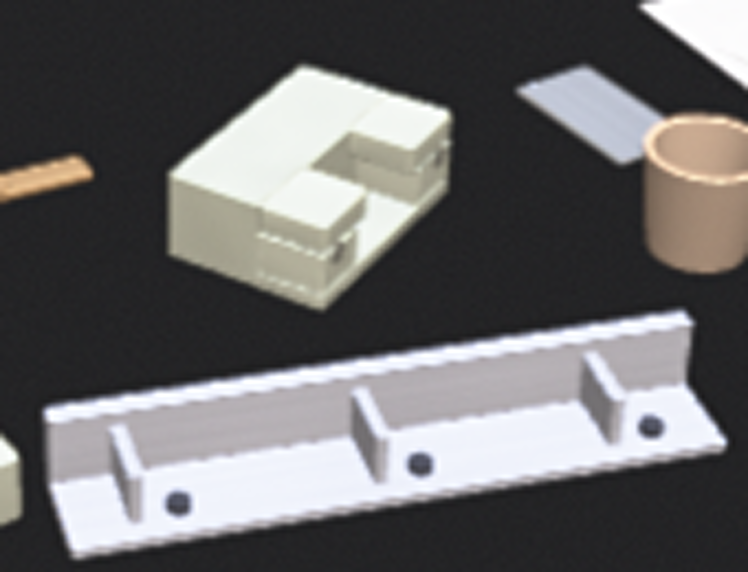

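```bash
cat >> h.py <<'E'
from scipy.optimize import minimize
def comp(im,seed,th=95):
    g=im.max(2);m=(g>th).astype(np.uint8);n,l=cv2.connectedComponents(m)
    k=l[int(seed[1]),int(seed[0])];return (l==k)
def fit(cams,masks,p0):
    U=4;Ms=[]
    for m in masks:
        # fill notch w/ hull
        ct,_=cv2.findContours(m.astype(np.uint8),cv2.RETR_EXTERNAL,cv2.CHAIN_APPROX_NONE)
        big=cv2.resize(m.astype(np.float32),None,fx=U,fy=U,interpolation=cv2.INTER_LINEAR)>.5
        ct,_=cv2.findContours(big.astype(np.uint8),cv2.RETR_EXTERNAL,cv2.CHAIN_APPROX_NONE)
        h=cv2.convexHull(max(ct,key=cv2.contourArea));z=np.zeros(big.shape,np.uint8);cv2.fillPoly(z,[h],1);Ms.append(z)
    def cost(p):
        s=0
        for c,M in zip(cams,Ms):
            P=(c.proj(prism(*p))+.5)*U-.5
            z=np.zeros(M.shape,np.uint8);h=cv2.convexHull(P.astype(np.float32));cv2.fillPoly(z,[np.round(h*16).astype(int)],1,shift=4)
            s+=(z!=M).sum()/M.sum()
        return s
    best=None
    for k in range(3):
        q=p0 if best is None else best.x
        S=np.array([q]+[np.array(q)+d for d in np.diag([.01,.01,.12])])
        best=minimize(cost,q,method='Nelder-Mead',options=dict(initial_simplex=S,xatol=1e-5,fatol=1e-5))
    return best.x,best.fun
def look(p0,cams=("top","scene")):
    out={};C=[];M=[]
    for n in cams:
        c=Cam(n);im=snapshot(n);P=c.proj([[p0[0]-.02*np.cos(p0[2]),p0[1]-.02*np.sin(p0[2]),.05]])[0]
        m=comp(im,P);C.append(c);M.append(m);print(n,m.sum(),end=' ')
        out[n]=fit([c],[m],p0)
        print(n,np.round(out[n][0],4),round(out[n][1],3))
    if len(cams)>1:
        r=fit(C,M,p0);print('both',np.round(r[0],4),round(r[1],3))
        return r[0]
    return out[cams[0]][0]
E
python3 - <<'E'
from h import *
look([.515,.046,.75])
c=Cam("top")
B=c.back(np.array([[245,175.5],[379.5,173.75]]),0);T=c.back(np.array([[243,169.5],[380.75,167.5]]),.04)
for X in (B,T):
    d=X[0]-X[1];print(X.round(4),np.linalg.norm(d),'normal ang',np.arctan2(-d[0],d[1]),X.mean(0))
# edge detection columnwise
im=snapshot("top").astype(float).mean(2)
pts=[]
for u in range(252,374):
    col=im[168:184,u];k=np.argmin(np.diff(cv2.GaussianBlur(col.reshape(-1,1),(1,3),0).ravel()))
    dk=-np.diff(col); j=np.arange(max(0,k-4),min(15,k+5));w=np.clip(dk[j],0,None);pts.append((u,168+(w*(j+.5)).sum()/w.sum()))
pts=np.array(pts);k=np.polyfit(pts[:,0],pts[:,1],1);r=pts[:,1]-np.polyval(k,pts[:,0]);ok=abs(r-np.median(r))<1;k=np.polyfit(pts[ok,0],pts[ok,1],1)
print(k,r.std(),ok.sum());L=c.back([[246,np.polyval(k,246)],[379,np.polyval(k,379)]],0);d=L[0]-L[1];print(L,np.arctan2(-d[0],d[1]))
s=Cam("scene");X=s.back(np.array([[265+44/4.4,220+410/4.4],[265+686/4.4,220+312/4.4]]),.04);print(X)
E
```

```text
top 2800 top [0.5104 0.0467 0.859 ] 0.021
scene 2439 scene [0.5075 0.0465 0.8496] 0.015
both [0.5095 0.0463 0.8454] 0.058
[[ 0.665   0.1892  0.    ]
 [ 0.6965 -0.1113  0.    ]] 0.30222542331142327 normal ang 0.1045587912746026 [0.68075575 0.03895307 0.        ]
[[ 0.6648  0.1885  0.04  ]
 [ 0.6966 -0.1095  0.04  ]] 0.29974900080755357 normal ang 0.10625483500216358 [0.68069402 0.03949937 0.04      ]
[3.02094978e-02 1.60526049e+02] 1.118024337889045 55
[[ 0.68293828  0.18910902  0.        ]
 [ 0.70062346 -0.10994004  0.        ]] 0.05906926701205863
[[ 0.69848471 -0.10815826  0.04      ]
 [ 0.66792811  0.19088968  0.04      ]]
```

```bash
cat >> h.py <<'E'
def rel(targets):
    """targets: world x,y,z,theta(angle of push direction; jaw axis square to it)"""
    s=get_state();Rm=R.from_quat(s['eef_rot']).as_matrix();p=np.array(s['tool_pos'])
    y=Rm[:,1];a=np.arctan2(y[1],y[0]);
    print('tcp',p.round(4),'toolx',Rm[:,0].round(3),'jawdir',round(a,3),'pushang',round((a-np.pi/2+np.pi/2)%np.pi-np.pi/2,3),'F',np.round(s['contact_force'],1),'t',round(s['clock'],2),'q',np.round(s['q'],2))
    for t in targets:
        d=(np.array(t[:3])-p)@Rm*100
        dy=(t[3]+np.pi/2-a+np.pi/2)%np.pi-np.pi/2   # world ccw
        print(np.round(d,2).tolist(),'yaw',round(-dy,3))
def loc(pose,lx,ly):
    c,s=np.cos(pose[2]),np.sin(pose[2]);return [pose[0]+c*lx-s*ly,pose[1]+s*lx+c*ly]
FEN=np.array([.681,.0392,.105])
def infence(p):
    d=np.array(p[:2])-FEN[:2];c,s=np.cos(FEN[2]),np.sin(FEN[2]);return d[0]*c+d[1]*s,-d[0]*s+d[1]*c,p[2]-FEN[2]
E
python3 - <<'E'
from h import *
m=[.5095,.0463,.855]
a=loc(m,-.08,0)
rel([a+[.25,.855],a+[.027,.855]])
c=Cam("top");print(c.back([[350,280],[380,301]],.01),infence(m))
E
```

```text
tcp [ 0.1588 -0.6045  0.2527] toolx [ 0. -0. -1.] jawdir -1.314 pushang 0.257 F [ 0.3 -0.1  0.1] t 0.95 q [ 1.35  0.69 -0.19  1.57  0.16  0.9  -0.22]
[0.27, -49.53, -43.84] yaw -0.598
[22.57, -49.53, -43.84] yaw -0.598
[[ 0.44880376 -0.06316501  0.01      ]
 [ 0.4097977  -0.12988514  0.01      ]] (np.float64(-0.16981134361268235), np.float64(0.02503532664966769), np.float64(0.75))
```

Request:
apply_moves:
  delta_pos:
    - [0, -4, -3.5]
    - [0, -8, -7]
    - [0, -12, -10.5]
    - [0, -16, -14]
    - [0, -20, -17.5]
    - [0, -24, -21]
    - [0, -28, -24.5]
    - [0, -32, -28]
    - [0, -35, -31]
    - [0, -38, -33.6]
  yaw: [-0.06, -0.12, -0.18, -0.24, -0.3, -0.36, -0.42, -0.48, -0.54, -0.598]
  gripper: [100, 100, 100, 100, 100, 100, 100, 100, 100, 100]

```text
clock: 1.78
tool_pos: [0.3465, -0.2306, 0.2531]
eef_rot: [0.643, 0.293, -0.643, 0.294]
contact_force: [1.3, -0.9, -0.5]
opening: 1.003
```

Run:
```python
from h import *
m=[.5095,.0463,.855]
a=loc(m,-.08,0)
rel([a+[.25,.855],a+[.1,.855],a+[.027,.855]])
```

```text
tcp [ 0.3465 -0.2306  0.2531] toolx [ 0.001 -0.001 -1.   ] jawdir -0.714 pushang 0.857 F [ 1.3 -0.9 -0.5] t 1.78 q [ 0.71  0.44 -0.34  2.15  0.27  0.58 -0.54]
[0.3, -5.82, -23.6] yaw 0.002
[15.3, -5.84, -23.6] yaw 0.002
[22.6, -5.85, -23.6] yaw 0.002
```

Request:
apply_moves:
  delta_pos:
    - [0, -1, -3.5]
    - [0, -2, -7.5]
    - [0, -3, -11.5]
    - [0, -4, -15.5]
    - [0, -5, -19.5]
    - [0, -5.8, -22.5]
    - [0, -5.8, -23.6]
    - [4, -5.8, -23.6]
    - [7, -5.8, -23.6]
    - [10, -5.8, -23.6]
  yaw: [0, 0, 0, 0, 0, 0, 0, 0, 0, 0]
  gripper: [100, 100, 100, 100, 100, 100, 100, 100, 100, 100]

```text
clock: 2.62
tool_pos: [0.4575, -0.0146, 0.1521]
eef_rot: [0.644, 0.293, -0.643, 0.294]
contact_force: [0.6, 0.3, 0.7]
opening: 1.0
```

Run:
```python
from h import *
m=[.5095,.0463,.855]
a=loc(m,-.08,0);b=loc(m,-.056,0)
rel([a+[.1,.855],a+[.027,.855],b+[.027,.855]])
im=snapshot("wrist");cv2.imwrite("pics/w1.png",im[:,:,::-1]);im=snapshot("scene");cv2.imwrite("pics/s1.png",cv2.resize(im[150:350,200:450],None,fx=3,fy=3)[:,:,::-1])
look(m,("scene",))
```

```text
tcp [ 0.4575 -0.0146  0.1521] toolx [ 0.002 -0.001 -1.   ] jawdir -0.714 pushang 0.857 F [0.6 0.3 0.7] t 2.62 q [ 0.05  0.66 -0.2   2.15  0.36  0.35 -1.15]
[5.21, -0.08, -0.01] yaw 0.002
[12.51, -0.1, -0.0] yaw 0.002
[12.52, -0.09, -2.4] yaw 0.002
scene 2439 scene [0.5076 0.0464 0.848 ] 0.015
```

View pics/s1.png

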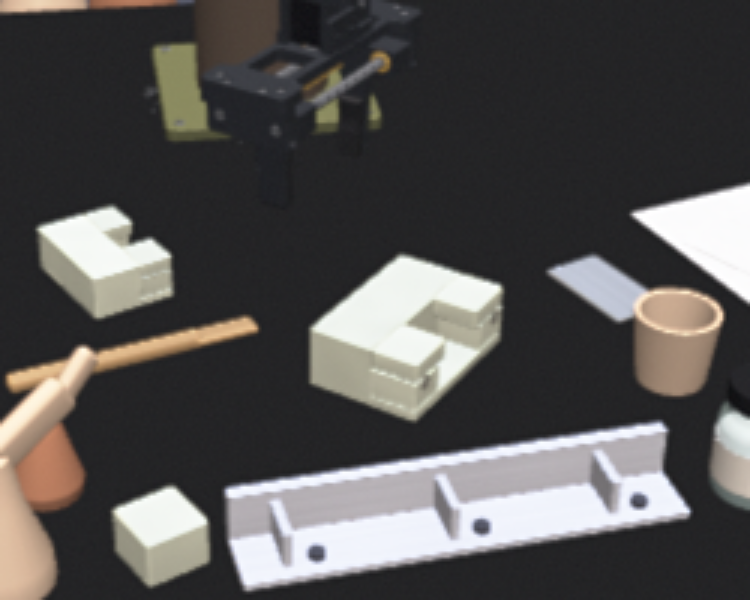

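View pics/w1.png

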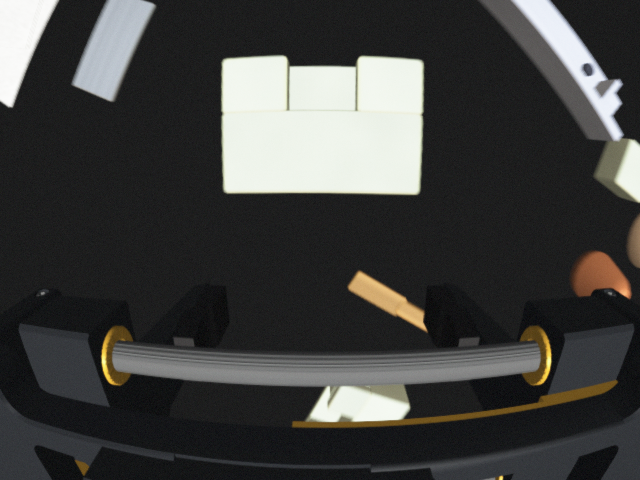

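Request:
apply_moves:
  delta_pos:
    - [3, 0, 0]
    - [6, 0, 0]
    - [8.5, 0, 0]
    - [10.5, 0, 0]
    - [12, 0, 0]
    - [12.5, 0, 0]
    - [12.5, 0, -0.5]
    - [12.5, 0, -1]
    - [12.5, 0, -1.5]
    - [12.5, 0, -1.5]
  yaw: [0, 0, 0, 0, 0, 0, 0, 0, 0, 0]
  gripper: [100, 100, 100, 100, 100, 100, 100, 100, 100, 100]

```text
clock: 3.6
tool_pos: [0.4677, -0.0026, 0.0282]
eef_rot: [0.643, 0.294, -0.643, 0.294]
contact_force: [-0.3, 0.6, 0.5]
opening: 1.002
```

Request:
apply_moves:
  delta_pos:
    - [0, 0, -0.2]
    - [0, 0, -0.4]
    - [0, 0, -0.6]
    - [0, 0, -0.8]
    - [0, 0, -1.0]
    - [0, 0, -1.2]
  yaw: [0, 0, 0, 0, 0, 0]
  gripper: [100, 100, 100, 100, 100, 100]

```text
clock: 4.1
tool_pos: [0.4735, 0.0038, 0.0282]
eef_rot: [-0.642, -0.292, 0.646, -0.294]
contact_force: [-3.6, -6.1, 4.0]
opening: 0.999
```

Run:
```python
from h import *
m=look([.51,.046,.85],("scene",))
rel([])
im=snapshot("wrist");cv2.imwrite("pics/w2.png",im[:,:,::-1])
```

```text
scene 2437 scene [0.5076 0.0464 0.8484] 0.015
tcp [0.4737 0.0038 0.0282] toolx [-0.003 -0.005 -1.   ] jawdir -0.717 pushang 0.854 F [-3.6 -3.9  4.1] t 4.15 q [-0.04  0.93 -0.12  2.15  0.92  0.12 -1.74]
```

View pics/w2.png

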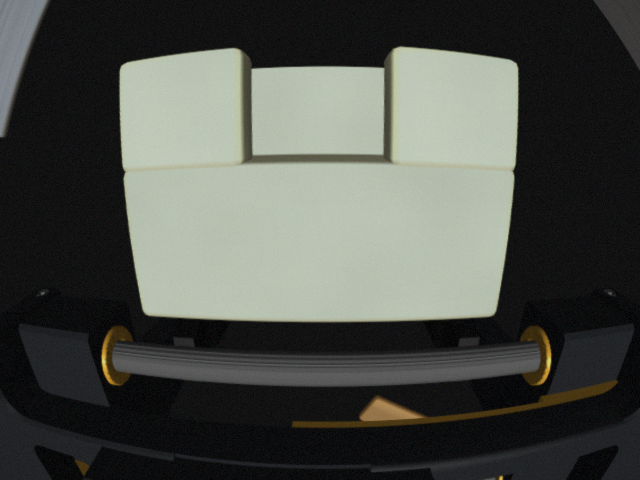

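```bash
cat >> h.py <<'E'
def arc(phi,n,cor=.095,off=.0544):
    for p in np.linspace(0,phi,n+1)[1:]:
        f=-off*np.cos(p)+cor*np.sin(p)+off;r=-cor*np.cos(p)-off*np.sin(p)+cor
        print([0,round(r*100,2),round(-f*100,2)],round(p,3))
E
python3 -c "
from h import *
arc(.27,9)"
```

```text
[0, np.float64(-0.16), np.float64(-0.29)] 0.03
[0, np.float64(-0.31), np.float64(-0.58)] 0.06
[0, np.float64(-0.45), np.float64(-0.88)] 0.09
[0, np.float64(-0.58), np.float64(-1.18)] 0.12
[0, np.float64(-0.71), np.float64(-1.48)] 0.15
[0, np.float64(-0.82), np.float64(-1.79)] 0.18
[0, np.float64(-0.93), np.float64(-2.1)] 0.21
[0, np.float64(-1.02), np.float64(-2.41)] 0.24
[0, np.float64(-1.11), np.float64(-2.73)] 0.27
```

Request:
apply_moves:
  delta_pos:
    - [0, -0.16, -0.3]
    - [0, -0.3, -0.6]
    - [0, -0.45, -0.9]
    - [0, -0.6, -1.2]
    - [0, -0.7, -1.5]
    - [0, -0.8, -1.8]
    - [0, -0.9, -2.1]
    - [0, -1.0, -2.4]
    - [0, -1.1, -2.7]
    - [0, -1.1, -2.7]
  yaw: [0.03, 0.06, 0.09, 0.12, 0.15, 0.18, 0.21, 0.24, 0.27, 0.27]
  gripper: [100, 100, 100, 100, 100, 100, 100, 100, 100, 100]

```text
clock: 5.03
tool_pos: [0.4789, 0.0286, 0.0279]
eef_rot: [-0.673, -0.2, 0.682, -0.205]
contact_force: [-7.1, -3.4, 6.5]
opening: 1.002
```

```bash
cat > lk.py <<'E'
from h import *
import sys
g=[float(a) for a in sys.argv[2:5]]
m=look(g,("scene",));print('fence frame',np.round(infence(m),4))
rel([])
s=get_state();c,sn=np.cos(m[2]),np.sin(m[2]);d=np.array(s['tool_pos'][:2])-m[:2];print('tcp in mould',(d[0]*c+d[1]*sn).round(4),(-d[0]*sn+d[1]*c).round(4))
im=snapshot("wrist");cv2.imwrite(f"pics/{sys.argv[1]}.png",im[:,:,::-1])
E
python3 lk.py w3 .535 .065 .58
```

```text
scene 2599 scene [0.5238 0.0605 0.5763] 0.012
fence frame [-0.1541  0.0376  0.4713]
tcp [0.4789 0.0286 0.0278] toolx [-0.011 -0.011 -1.   ] jawdir -0.989 pushang 0.582 F [-6.9 -4.2  5.7] t 5.08 q [-0.09  0.93 -0.11  2.12  0.76  0.15 -1.91]
tcp in mould -0.0551 -0.0023
```

View pics/w3.png

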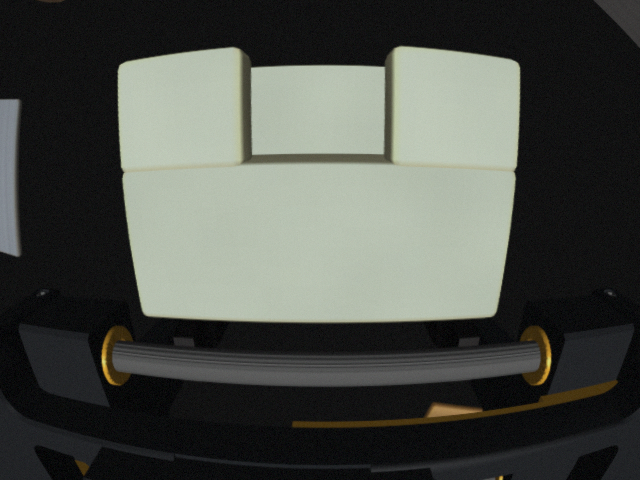

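Request:
apply_moves:
  delta_pos:
    - [0, -0.16, -0.3]
    - [0, -0.3, -0.6]
    - [0, -0.45, -0.9]
    - [0, -0.6, -1.2]
    - [0, -0.7, -1.5]
    - [0, -0.8, -1.8]
    - [0, -0.9, -2.1]
    - [0, -1.0, -2.4]
    - [0, -1.1, -2.7]
    - [0, -1.1, -2.7]
  yaw: [0.03, 0.06, 0.09, 0.12, 0.15, 0.18, 0.21, 0.24, 0.27, 0.27]
  gripper: [100, 100, 100, 100, 100, 100, 100, 100, 100, 100]

```text
clock: 5.97
tool_pos: [0.4907, 0.0508, 0.0271]
eef_rot: [-0.691, -0.105, 0.706, -0.113]
contact_force: [-8.1, -1.7, 5.9]
opening: 0.997
```

```bash
python3 lk.py w4 .545 .07 .3;python3 -c "
from h import *
arc(.21,7)"
```

```text
scene 2678 scene [0.5424 0.0701 0.303 ] 0.014
fence frame [-0.1346  0.0452  0.198 ]
tcp [0.4907 0.0508 0.0271] toolx [-0.02  -0.015 -1.   ] jawdir -1.26 pushang 0.311 F [-8.2 -2.4  6.2] t 6.02 q [-0.13  0.93 -0.12  2.07  0.61  0.19 -2.06]
tcp in mould -0.0551 -0.003
[0, np.float64(-0.16), np.float64(-0.29)] 0.03
[0, np.float64(-0.31), np.float64(-0.58)] 0.06
[0, np.float64(-0.45), np.float64(-0.88)] 0.09
[0, np.float64(-0.58), np.float64(-1.18)] 0.12
[0, np.float64(-0.71), np.float64(-1.48)] 0.15
[0, np.float64(-0.82), np.float64(-1.79)] 0.18
[0, np.float64(-0.93), np.float64(-2.1)] 0.21
```

View pics/w4.png

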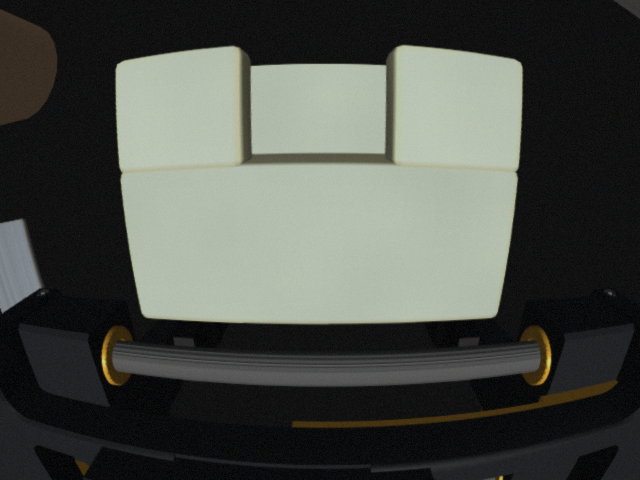

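Request:
apply_moves:
  delta_pos:
    - [0, -0.16, -0.3]
    - [0, -0.3, -0.6]
    - [0, -0.45, -0.9]
    - [0, -0.58, -1.2]
    - [0, -0.7, -1.5]
    - [0, -0.8, -1.8]
    - [0, -0.92, -2.1]
    - [0, -0.92, -2.1]
  yaw: [0.03, 0.06, 0.09, 0.12, 0.15, 0.18, 0.205, 0.205]
  gripper: [100, 100, 100, 100, 100, 100, 100, 100]

```text
clock: 6.73
tool_pos: [0.503, 0.065, 0.0262]
eef_rot: [-0.695, -0.031, 0.717, -0.043]
contact_force: [-8.6, -1.8, 6.4]
opening: 0.999
```

```bash
python3 lk.py w5 .558 .074 .105
```

```text
scene 2687 scene [0.5582 0.0728 0.1041] 0.011
fence frame [-0.1186  0.0463 -0.0009]
tcp [0.5031 0.0651 0.0262] toolx [-0.029 -0.018 -0.999] jawdir -1.465 pushang 0.106 F [-8.7 -0.6  5.4] t 6.78 q [-0.15  0.94 -0.13  2.02  0.49  0.24 -2.17]
tcp in mould -0.0557 -0.002
```

View pics/w5.png

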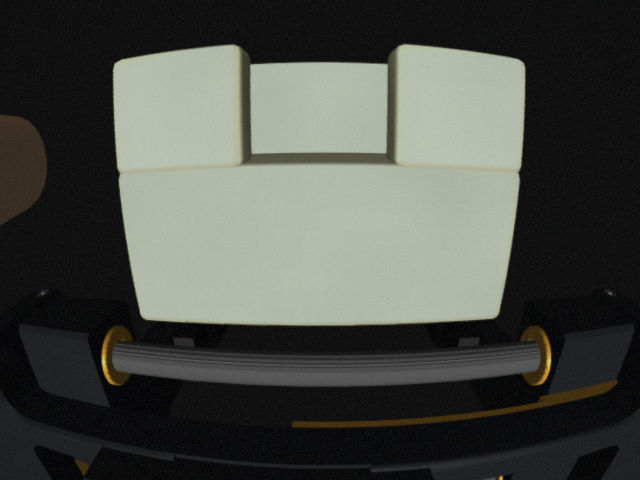

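Request:
apply_moves:
  delta_pos:
    - [0, 0, -0.6]
    - [-0.03, 0, -1.2]
    - [-0.05, 0, -1.8]
    - [-0.07, 0, -2.4]
    - [-0.09, 0, -3.0]
    - [-0.1, 0, -3.6]
    - [-0.12, 0, -4.2]
    - [-0.15, 0, -4.8]
    - [-0.17, 0, -5.4]
    - [-0.18, 0, -5.8]
  yaw: [0, 0, 0, 0, 0, 0, 0, 0, 0, 0]
  gripper: [100, 100, 100, 100, 100, 100, 100, 100, 100, 100]

```text
clock: 7.67
tool_pos: [0.5559, 0.0703, 0.0255]
eef_rot: [-0.692, -0.031, 0.72, -0.044]
contact_force: [-9.6, -0.8, 5.8]
opening: 1.0
```

```bash
python3 lk.py w6 .61 .08 .105
python3 - <<'E'
from h import *
im=snapshot("scene");cv2.imwrite("pics/s6.png",cv2.resize(im[200:350,250:450],None,fx=4,fy=4)[:,:,::-1])
E
```

```text
scene 7439 scene [0.6899 0.0032 0.2274] 0.604
fence frame [ 0.0051 -0.0367  0.1224]
tcp [0.5572 0.0704 0.0256] toolx [-0.037 -0.02  -0.999] jawdir -1.465 pushang 0.106 F [-6.  -2.   1.1] t 7.72 q [-0.1   0.97 -0.2   1.85  0.47  0.41 -2.12]
tcp in mould -0.1142 0.0954
```

View pics/s6.png

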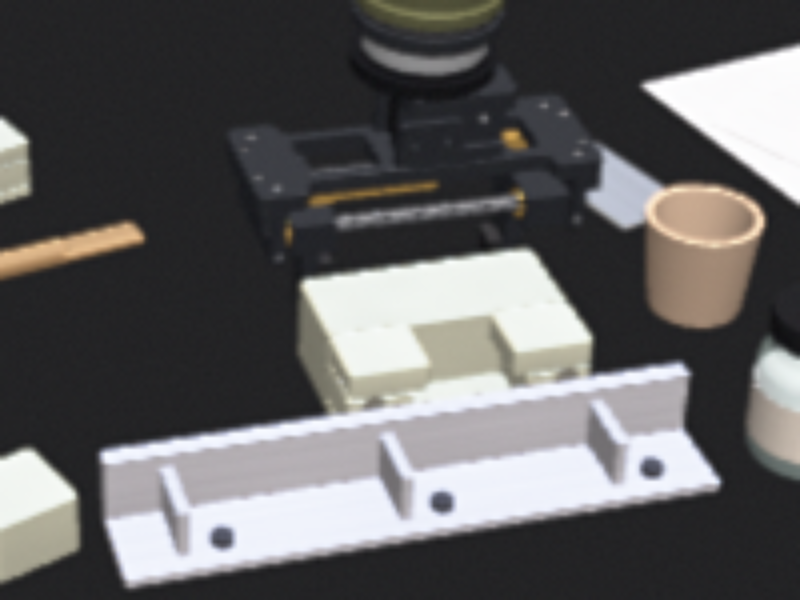

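View pics/w6.png

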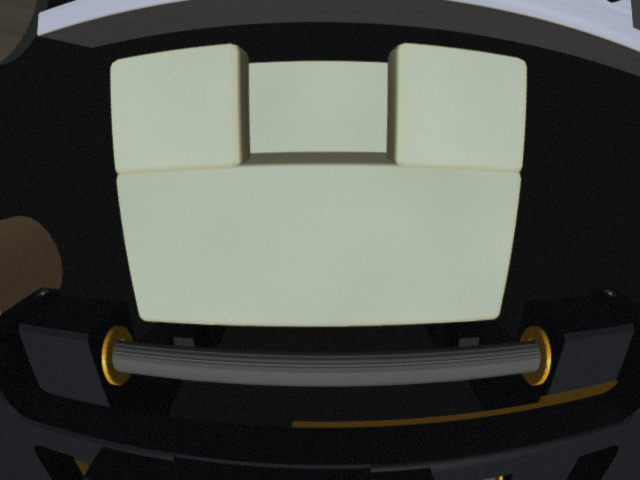

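Request:
apply_moves:
  delta_pos:
    - [0, 0, -0.4]
    - [0, 0, -0.8]
    - [-0.03, 0, -1.1]
    - [-0.04, 0, -1.4]
    - [-0.05, 0, -1.6]
    - [-0.06, 0, -1.8]
  yaw: [0, 0, 0, 0, 0, 0]
  gripper: [100, 100, 100, 100, 100, 100]

```text
clock: 8.32
tool_pos: [0.57, 0.0715, 0.0246]
eef_rot: [-0.689, -0.031, 0.723, -0.045]
contact_force: [-9.3, -1.0, 3.6]
opening: 1.0
```

Run:
```python
from h import *
im=snapshot("wrist");cv2.imwrite("pics/w7.png",im[:,:,::-1]);rel([])
```

```text
tcp [0.5706 0.0716 0.0246] toolx [-0.046 -0.022 -0.999] jawdir -1.464 pushang 0.107 F [-7.3 -1.1  1.7] t 8.37 q [-0.09  0.99 -0.22  1.8   0.46  0.46 -2.1 ]
```

View pics/w7.png

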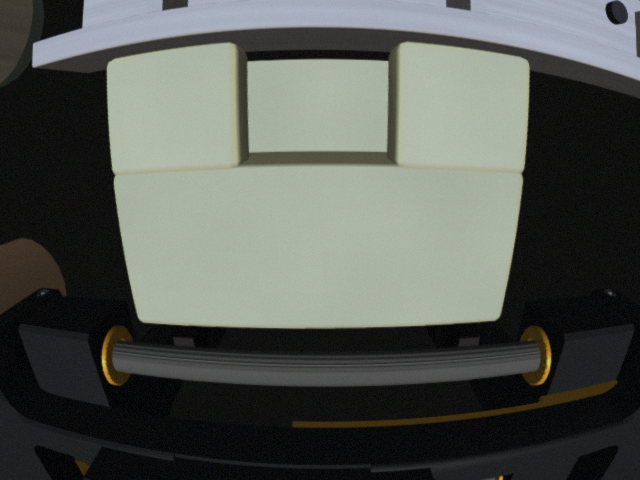

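Request:
apply_moves:
  delta_pos:
    - [0, 0, -0.2]
    - [0, 0, -0.4]
    - [0, 0, -0.5]
    - [0, 0, -0.6]
    - [0, 0, -0.6]
  yaw: [0, 0, 0, 0, 0]
  gripper: [100, 100, 100, 100, 100]

```text
clock: 8.78
tool_pos: [0.5715, 0.0717, 0.0239]
eef_rot: [-0.686, -0.03, 0.726, -0.046]
contact_force: [-11.0, -1.5, 6.6]
opening: 1.005
```

Request:
apply_moves:
  delta_pos:
    - [0, 0, -0.2]
    - [0, 0, -0.4]
    - [0, 0, -0.5]
    - [0, 0, -0.6]
    - [0, 0, -0.6]
  yaw: [0, 0, 0, 0, 0]
  gripper: [100, 100, 100, 100, 100]

```text
clock: 9.2
tool_pos: [0.5726, 0.0717, 0.0234]
eef_rot: [-0.682, -0.03, 0.729, -0.047]
contact_force: [-10.8, -1.0, 9.5]
opening: 1.0
```

Run:
```python
from h import *
im=snapshot("wrist");cv2.imwrite("pics/w8.png",im[:,:,::-1]);rel([])
```

```text
tcp [0.5726 0.0717 0.0234] toolx [-0.065 -0.028 -0.997] jawdir -1.461 pushang 0.109 F [-11.1  -1.3  10.5] t 9.25 q [-0.08  1.   -0.23  1.77  0.45  0.5  -2.08]
```

View pics/w8.png

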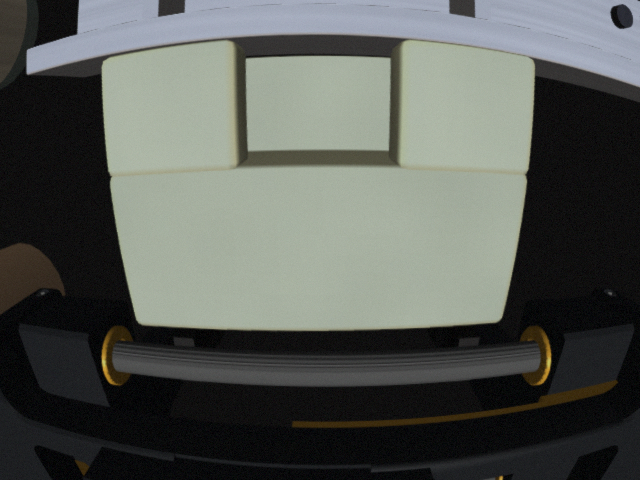

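Request:
apply_moves:
  delta_pos:
    - [0, 0, -0.3]
    - [0, 0, -0.6]
    - [0, 0, -0.9]
    - [0, 0, -1.2]
    - [0, 0, -1.2]
  yaw: [0, 0, 0, 0, 0]
  gripper: [100, 100, 100, 100, 100]

```text
clock: 9.67
tool_pos: [0.5733, 0.0716, 0.0224]
eef_rot: [-0.674, -0.029, 0.737, -0.049]
contact_force: [-23.5, -0.7, 20.8]
opening: 1.002
```

Run:
```python
from h import *
im=snapshot("wrist");cv2.imwrite("pics/w9.png",im[:,:,::-1]);rel([])
```

```text
tcp [0.5733 0.0717 0.0224] toolx [-0.088 -0.034 -0.996] jawdir -1.46 pushang 0.111 F [-22.6  -1.3  19.9] t 9.72 q [-0.07  1.01 -0.25  1.75  0.44  0.54 -2.07]
```

View pics/w9.png

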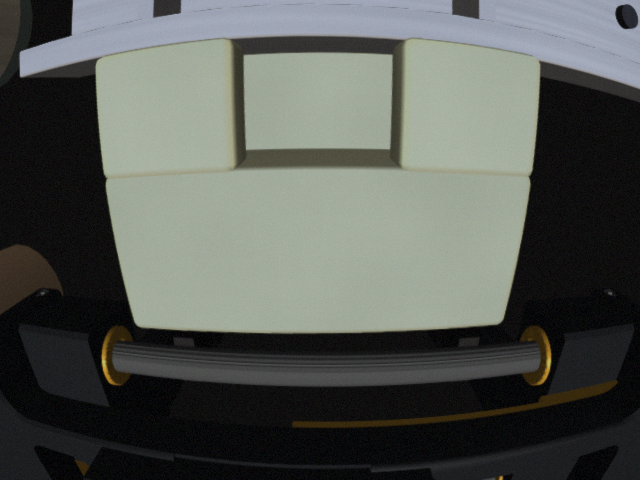

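Request:
apply_moves:
  delta_pos:
    - [0, 0, 0.3]
    - [0, 0, 0.8]
    - [0, 0, 1.6]
    - [0, 0, 2.6]
    - [0, 0, 4]
    - [-3, 0, 4.5]
    - [-7, 0, 5]
    - [-11, 0, 5.5]
    - [-14, 0, 6]
    - [-16, 0, 6.5]
  yaw: [0, 0, 0, 0, 0, 0, 0, 0, 0, 0]
  gripper: [100, 100, 100, 100, 100, 100, 100, 100, 100, 100]

```text
clock: 10.55
tool_pos: [0.5259, 0.0709, 0.191]
eef_rot: [-0.677, -0.029, 0.734, -0.048]
contact_force: [0.2, -0.1, 0.6]
opening: 0.998
```

Run:
```python
from h import *
rel([])
for n in ["wrist","top","scene"]:
    im=snapshot(n)
    if n=="top": im=cv2.resize(im[130:280,220:420],None,fx=4,fy=4,interpolation=cv2.INTER_CUBIC)
    if n=="scene": im=cv2.resize(im[200:350,250:450],None,fx=4,fy=4,interpolation=cv2.INTER_CUBIC)
    cv2.imwrite(f"pics/{n}10.png",im[:,:,::-1])
```

```text
tcp [0.5259 0.0709 0.191 ] toolx [-0.08  -0.031 -0.996] jawdir -1.46 pushang 0.11 F [ 0.2 -0.1  0.6] t 10.55 q [-0.02  0.7  -0.35  1.83  0.34  0.76 -2.02]
```

View pics/wrist10.png

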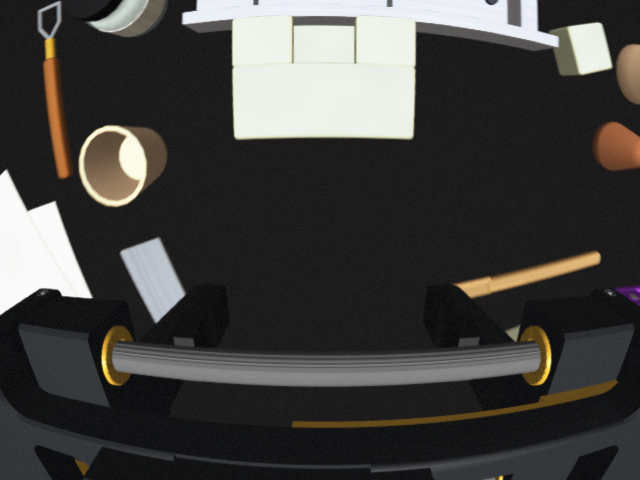

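View pics/scene10.png

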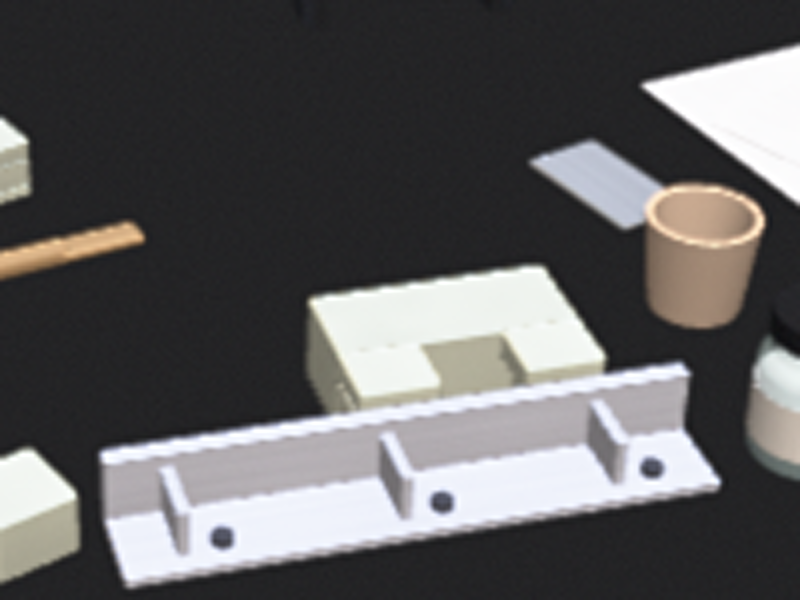

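View pics/top10.png

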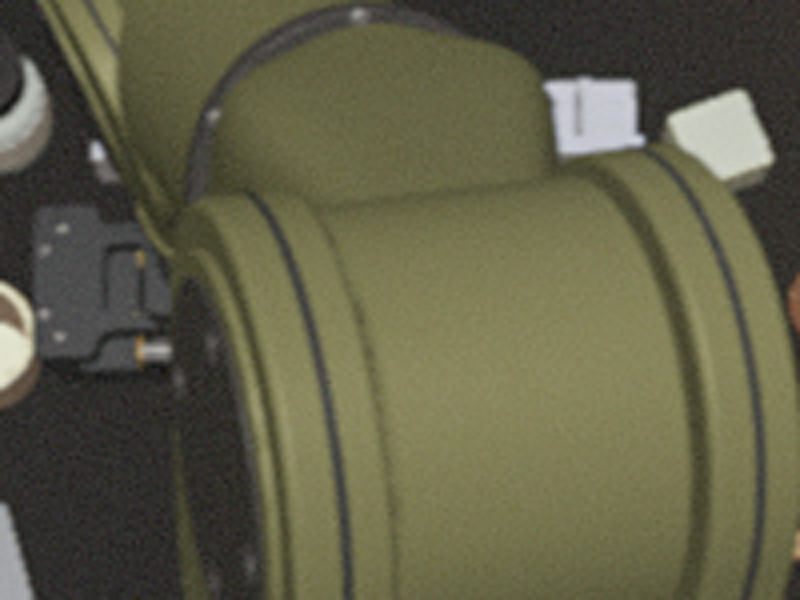

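Request:
apply_moves:
  delta_pos:
    - [-3, 2, 1]
    - [-6, 5, 3]
    - [-6, 9, 5]
    - [-6, 13, 7]
    - [-6, 17, 9]
    - [-6, 21, 11]
    - [-6, 25, 13]
    - [-6, 29, 15]
    - [-6, 33, 17]
    - [-6, 36, 18]
  yaw: [0, 0, 0, 0, 0, 0, 0, 0, 0, 0]
  gripper: [100, 100, 100, 100, 100, 100, 100, 100, 100, 100]

```text
clock: 11.53
tool_pos: [0.3943, -0.2919, 0.2704]
eef_rot: [-0.676, -0.029, 0.735, -0.048]
contact_force: [0.9, -0.5, -0.4]
opening: 1.0
```

Run:
```python
from h import *
rel([])
im=snapshot("top");cv2.imwrite("pics/t11.png",im[:,:,::-1])
im=cv2.resize(im[130:280,220:420],None,fx=4,fy=4,interpolation=cv2.INTER_CUBIC)
cv2.imwrite("pics/t11c.png",im[:,:,::-1])
```

```text
tcp [ 0.3943 -0.2919  0.2704] toolx [-0.083 -0.031 -0.996] jawdir -1.461 pushang 0.11 F [ 0.9 -0.5 -0.4] t 11.53 q [ 0.75  0.53 -0.39  1.89  0.34  0.85 -1.29]
```

View pics/t11c.png

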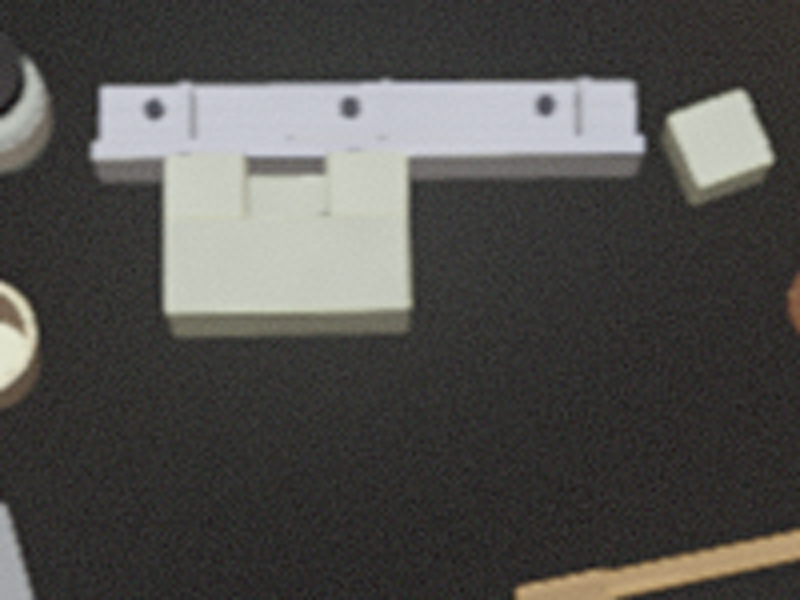

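View pics/t11.png

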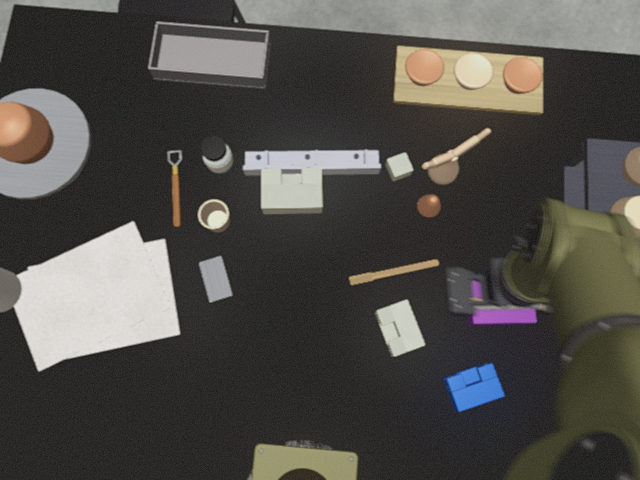

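Run:
```python
from h import *
c=Cam("top")
for px,z in (([[173,335],[409,331]],0),([[167,314],[412,309]],.05),([[165,153],[409,151]],.05)):
    P=c.back(np.array(px)/4+[220-.4,130-.4],z)
    f=np.array([infence([p[0],p[1],0])[:2] for p in P]);d=f[0]-f[1];print(z,f.round(4),'ang',np.arctan2(-d[0],d[1]).round(4))
im=snapshot("top")
g=im.astype(float).mean(2)
# subpixel back bottom edge
pts=[]
for u in range(265,321):
    col=g[208:220,u];w=np.clip(-np.diff(col),0,None);pts.append((u,208.5+(w*np.arange(11)).sum()/w.sum()))
    k=np.argmax(w);j=np.arange(max(0,k-2),min(11,k+3));pts[-1]=(u,208.5+(w[j]*j).sum()/w[j].sum())
pts=np.array(pts);
k=np.polyfit(*pts.T,1);r=pts[:,1]-np.polyval(k,pts[:,0]);ok=abs(r)<1;k=np.polyfit(*pts[ok].T,1);print(k,r.std(),ok.sum())
print(c.back([[265,np.polyval(k,265)],[320,np.polyval(k,320)]],0))
look([.59,.073,.105],("top",)) if 0 else None
```

```text
0 [[-0.0888  0.1103]
 [-0.0884 -0.0201]] ang 0.003
0.05 [[-0.091   0.1088]
 [-0.0901 -0.0211]] ang 0.0067
0.05 [[-0.0009  0.1105]
 [-0.0016 -0.0211]] ang -0.0054
[7.63234767e-02 1.88185513e+02] 2.111324834192873 7
[[0.59282414 0.13611521 0.        ]
 [0.5942312  0.01395821 0.        ]]
```

```bash
python3 -c "
from plant import *
print(finish_job())"
```

```text
the job is handed in; nothing more can be done
None
```

The large white half-mould is turned round and sits flush against the fence, and I have handed the job in. `finish_job()` gives no verdict.

- **Turning:** I set both open fingertips against the mould's back and turned it about 0.75 rad clockwise in three arcs. The wrist and scene cameras showed it staying square on the fingers. It was within about 0.001 rad of the fence's direction while its face was still about 73 mm away.
- **Pushing up:** I then pushed it straight to the fence. The push force rose from about 10 N to 23 N with no further movement, which I took as contact. The arm then backed off and moved clear.
- **Last top-camera check, handed in at about 11.6 s:**

| Quantity | Measured | Limit |
|---|---|---|
| Open face to fence | about 1 to 2 mm | 5 mm |
| Angle to fence | 0.003 to 0.007 rad | 0.05 rad |
| Mould's middle off the fence's middle | about 45 mm | 85 mm |

The bystanders appear in the same places in the before and after top pictures. The whole top picture showed nothing near the mould or the gripper except the purple look-alike, which lies under the raised gripper.

**Checks that failed or disagreed:**
- The scene camera read the mould about 2 to 3 mm nearer the robot than the top camera did.
- The automatic outline fit failed once the mould and fence overlapped in the scene picture.
- The automatic edge fit on the last top picture was also unreliable, so the table's figures come from edges I read by eye.
- The gripper tilted to about 0.09 rad under load during the last pushes. I saw no tipping or lifting of the mould.

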